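Open the paste jar with the brittle cap

ROBOT

A 7-joint arm with a two-finger parallel gripper is mounted at the origin on the work surface. World frame = base frame: x ahead of the robot, y to its left, z up, the work surface at z = 0. Lengths are in m, angles in rad, forces in N, time in s.
With the tool pointing down it reaches from about 0.4 to 0.875 m from the base axis. Payload 19.3 kg.
Tool frame: the origin (TCP) lies midway between the tips of the shut fingers; the grasp point (between the pads) lies 19 mm behind it; z points along the fingers, y is the line along which they close (so a half turn about z gives the same grasp; the last joint's range is limited). The gripper opens to 85 mm and grips with 20 to 120 N. Pads are 22 mm wide; open, the fingers measure 114 mm over their backs; the gripper's body (76 mm by 85 mm) begins 54 mm behind the grasp point. The pads swing forward as they close: fully open they stand 13 mm farther back than shut.
Start: joints at [1.217, 0.521, -0.036, 1.599, 0.021, 1.021, -0.113], TCP at [0.175, -0.6, 0.231] pointing down, gripper open.
Joint ranges: [-2.91, 2.91], [-0.3, 2.13], [-1.5, 1.42], [0.17, 2.43], [-1.26, 4.41], [0.16, 1.93], [-2.52, 2.52]. Speed limits (rad/s): [1.89, 1.89, 2.39, 2.39, 3.01, 3.01, 3.01].

INTERFACE

Orientations are given as [roll, pitch, yaw] about the fixed x, y, z axes, in that order (R = Rz(yaw) Ry(pitch) Rx(roll)).
In Python, from workcell import * gives the robot as it stands. The module is installed in compiled form; this text tells all that it offers.
- The arm moves only by the tool play_rows, never from a script. Its argument "deltas" is a list of rows, each a list of 7 numbers: the shift along the tool's x, y, z in units of 500 mm (1.0 is 500 mm), then the turn, a rotation vector about the tool's x, y, z in units of 120 degrees (1.0 is 120 degrees), then the closure, from 0 (fully open) to 1 (shut). A call has 1 to 10 rows; each row is the pose to reach, as a shift and turn from the pose commanded when the call began, along the tool's axes at that moment; what a row does not reach only later rows make up. A row lasts 1/10 s, in which the tool goes at most 50 mm and 8.59 degrees, less where a joint would pass 70% of its speed; a pose out of reach is approached as far as the arm can. A call with a number of a shift or a turn outside -1 to 1 is refused whole. A call with a gripper value outside its range is refused whole. The fingers move at their own pace and stop on an object; "newtons" is the grip in N (left out, the last holds). Time passes only in rows, so rows that repeat a pose let the fingers close. It gives the time, the measured TCP pose, the force, the opening and the grip force at its end, in the units of the state.
- observe(): the state, without advancing time (a new reading comes with each control period).
- grab_frame(name): name is "scene" or "top"; returns the picture (420x560x3 uint8, red, green, blue); there is no depth.
- get_calibration(name): a dict with "fovy" (degrees; the focal length in pixels is half the picture's height over the tangent of half this angle, whatever the lens; pixels are square), "cx", "cy" (the principal point, pixels), "k1" (the pictures are not rectified: a ray, as slopes to the right and down, at radius r is drawn at 1 + k1 r^2 times it, then the intrinsics apply), "xyz" and "rotation" of the camera in the world. Camera axes: x right, y down, z forward; pixel columns grow to the right and rows downward; lengths in m; the calibration is good to about 2 mm. A picture is of the moment at which its call begins. get_calibration takes no time and is no camera call.
- job_done(): hands the job in; it is judged then, once.
The state is a dict: "clock": time; "qpos": joint angles; "qd": joint speeds; "joint_efforts": joint torques, N m; "position": TCP position; "tool_rot": TCP orientation; "force": force on the tool from outside, world axes, zero at the start; "moment": the same for the moment, N m; "grip_width": finger opening in m; "finger_force": force on a finger pad.
Only numpy, scipy, OpenCV 4.12 (cv2) and the standard library are available. Lean on these libraries where they do the work, as an engineer would, in place of code of your own. Each camera call takes 0.05 s, during which the arm holds its last target. There are 200 camera calls.

TASK

Unscrew the thin, brittle white cap from the amber paste jar, turning it anticlockwise bit by bit until the thread lets go; then lift it clear and set it down, right way up, on the round cork mat, and let go. Handle the cap gently all the way: hold it lightly, do not pull or push hard on it while the thread still holds it, and lower it onto the mat without dropping it or pressing it down hard. Leave the brass weight, the white dish and the brush where they are.

Things in the scene. Friction and masses are not known exactly. Their poses are not given: they have to be found in the camera images.
- jar: Amber glass paste jar (76 mm across) with a paper band, held fast in a square wooden holder (110 x 110 x 30 mm, two cheeks 46 mm high); neither ever moves. Origin: centre of the holder's underside, on the table; z is up, the jar's axis. The glass shoulder ends 78 mm above the origin; the neck above it is 36 mm across (43 mm over the thread).
- jar_rim (a point): Centre of the jar's mouth, top of the neck, 104 mm above the table. Right-hand thread: the cap comes off anticlockwise seen from above, rising 9 mm per turn, with 1 to 2 mm of play up and down. The thread lets go after about 1.0 to 1.2 turns from the start (differs from start to start); then the cap lifts straight up freely.
- cap: White plastic screw cap, finely ribbed side, red dot near the edge of its top; 52 mm in diameter (53 over the ribs), 29 mm high, 30 to 55 g, wall 3 mm, hollow below. Origin: centre of its lower rim; z is up through its top; the red dot is on its +x side. At the start it is screwed on the jar, lower rim 79 to 80 mm above the table.
- cap_top (a point): Centre of the cap's flat top, 29 mm above its lower rim. The cap is brittle: it cracks if a finger squeezes it with more than about 20 N (6 to 12 N is ample), or if it is pulled, pushed or pressed against the jar or the mat with more than about 20 N.
- mat: Round cork mat, 100 mm in diameter, 6 mm thick, fixed to the table. Origin: centre of its underside, on the table. The cap is to stand on it.
- weight: Bystander: brass paperweight, bar 120 x 26 x 20 mm along its x with a small knob on top (28 mm high in all), loose. Origin: centre of its underside.
- dish: Bystander: small white porcelain dish, 72 mm across the rim, 28 mm high, loose. Origin: centre of its underside.
- brush: Bystander: flat wooden paste brush about 160 mm long along its y, 70 mm wide at the head, 14 mm high, lying loose. Origin: underside, in the middle of the handle; the head lies towards its +y.
There are look-alikes about, which are no part of the job. Leave any blue or turquoise look-alike of the cap alone.

How it is judged:
By the outcome, as a careful person would: the job done as asked, in the order asked, and still so for the second after the job is handed in, with the robot touching nothing.
It also fails if it takes over 72 s, if anything falls off the work surface, if the arm or the gripper's body presses on something with over 40 N, if the wrist force passes 120 N, or if a joint passes its speed limit or range.

## Working session

There is one attempt and no reset: what is moved stays moved. The work goes in short steps, Python scripts to look and compute and a tool call to move; the robot and the scene stay as the last step left them, time stands still between calls to the robot, and variables do not carry over. Pictures are saved under pics/ and viewed, at most 10 in all, crops included, and the job is handed in when it is done.

Besides the shell and the picture viewer there is one more tool, called by a JSON object that holds its "api" and its "payload". play_rows: Moves the arm, as the interface text tells. Its arguments: {"type":"object","properties":{"deltas":{"type":"array"},"newtons":{"type":"number"}},"required":["deltas"]}

```bash
mkdir -p pics; cat > h.py <<'E'
from workcell import *
import numpy as np, cv2
from scipy.spatial.transform import Rotation as R
def rotm(c):
    r=np.array(c["rotation"],float)
    return r if r.shape==(3,3) else R.from_euler('xyz',r).as_matrix()
def ray(n,px):
    c=get_calibration(n); f=210/np.tan(np.radians(c["fovy"]/2))
    d=(np.array(px,float)-[c["cx"],c["cy"]])/f
    u=d.copy()
    for _ in range(30): u=d/(1+c["k1"]*(u@u))
    return np.array(c["xyz"]),rotm(c)@np.array([u[0],u[1],1])
def onplane(n,px,z):
    o,d=ray(n,px); return o+d*(z-o[2])/d[2]
def save(n,f):
    im=grab_frame(n); cv2.imwrite(f,im[:,:,::-1]); return im
E
python3 - <<'E'
from h import *
for n in("scene","top"):
    print(get_calibration(n)); save(n,f"pics/{n}0.png")
print(observe())
E
```

```text
{'fovy': 52.03387744289245, 'cx': 275.6126681577793, 'cy': 213.8514923243795, 'k1': -0.0893457263959119, 'xyz': array([1.17929152, 0.31758273, 0.70010459]), 'rotation': array([-2.33635157,  0.00448893,  1.96262281])}
{'fovy': 46.88119381410913, 'cx': 282.02282470335086, 'cy': 208.2197640205371, 'k1': 0.016253273045092685, 'xyz': array([0.4274505 , 0.06741022, 0.99155418]), 'rotation': array([-2.98523502e+00, -3.94159990e-04, -1.57600526e+00])}
{'clock': 0.1, 'qpos': array([ 1.21677175,  0.52196679, -0.03634299,  1.59990435,  0.02121168,
        1.02111704, -0.11278363]), 'qd': array([-0.00076741, -0.00419922,  0.00055971, -0.00239811, -0.00041332,
       -0.00053727, -0.00236744]), 'joint_efforts': array([ 5.12458166e-03, -9.28478551e+01,  1.98447816e+00, -3.70523000e+01,
        1.81335822e-02,  5.40688459e-03, -5.29047372e-05]), 'position': array([ 0.17491267, -0.59972808,  0.23079211]), 'tool_rot': array([-3.14058508e+00,  7.22112256e-05,  2.83848759e-01]), 'force': array([ 0.31765643,  0.22493617, -0.31164481]), 'moment': array([-0.05012161,  0.04494609, -0.02724147]), 'finger_force': 0.0, 'grip_width': 0.08526908979049705}
```

View pics/scene0.png

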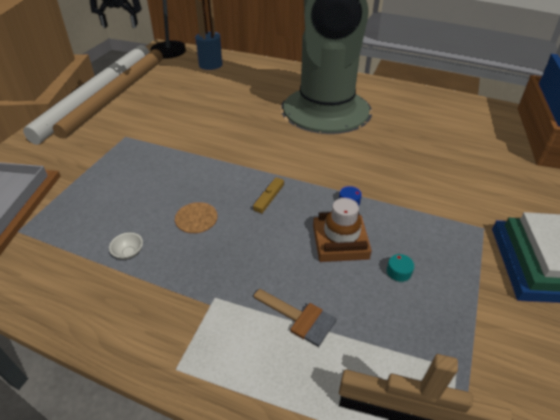

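View pics/top0.png

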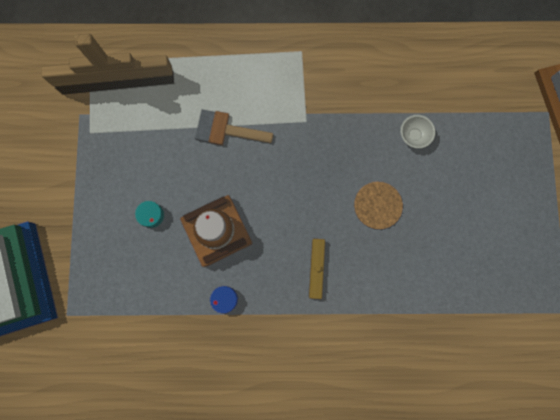

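The scene view shows the white cap on the jar at about (345,207), and the top view shows it at (211,226). In the top view, the cork mat is at (378,205), the dish at (418,132), the weight at (317,269) and the brush at (233,130).

Possible mix-ups for the cap are turquoise (149,214), blue (224,300), the white dish (418,132) and the white cap (211,226). I choose the white cap with the red dot on the amber jar.

```bash
cat > m.py <<'E'
from h import *
def blob(mask,seed,name):
    k=np.ones((3,3),np.uint8); m=cv2.morphologyEx(mask.astype(np.uint8),cv2.MORPH_CLOSE,k); m=cv2.morphologyEx(m,cv2.MORPH_OPEN,k)
    n,l,s,c=cv2.connectedComponentsWithStats(m)
    i=min(range(1,n),key=lambda i:np.hypot(*(c[i]-seed))+(1e3 if s[i][4]<25 else 0))
    cn=max(cv2.findContours((l==i).astype(np.uint8),cv2.RETR_EXTERNAL,cv2.CHAIN_APPROX_NONE)[0],key=len)
    e=cv2.fitEllipse(cv2.convexHull(cn)); print(name,c[i].round(1),s[i],"ell",np.round(e[0],1),np.round(e[1],1)); return np.array(e[0]),e,cn
E
python3 - <<'E'
from m import *
t=cv2.imread("pics/top0.png"); s=cv2.imread("pics/scene0.png")
T=cv2.cvtColor(t,cv2.COLOR_BGR2HSV).astype(int); S=cv2.cvtColor(s,cv2.COLOR_BGR2HSV).astype(int)
def crop(h,x,y,r): 
    m=np.zeros(h.shape[:2],bool); m[y-r:y+r,x-r:x+r]=1; return m
w=blob((T[...,1]<45)&(T[...,2]>140)&crop(T,211,226,26),(211,226),"cap top")
sz=lambda cn,n,z:(lambda P:(P.mean(0).round(4),np.round(P.max(0)-P.min(0),4),((P.max(0)+P.min(0))/2).round(4)))(np.array([onplane(n,p,z)for p in cn[:,0]]))
print(sz(w[2],"top",.1085),onplane("top",w[0],.1085))
mt=blob((T[...,0]<22)&(T[...,1]>90)&crop(T,378,205,35),(378,205),"mat"); print(sz(mt[2],"top",.006))
ms=blob((S[...,0]<22)&(S[...,1]>90)&crop(S,196,218,32),(196,218),"mat s"); print(sz(ms[2],"scene",.006))
ws=blob((S[...,1]<45)&(S[...,2]>120)&crop(S,345,207,18),(345,207),"cap s"); print(sz(ws[2],"scene",.1085))
for n,im,c in(("top",t,(211,226)),("scene",s,(345,215))):
    x,y=c; cv2.imwrite(f"pics/c_{n}.png",cv2.resize(im[y-35:y+35,x-35:x+35],(390,390),interpolation=cv2.INTER_CUBIC))
cv2.imwrite("pics/crop.png",np.hstack([cv2.imread("pics/c_top.png"),cv2.imread("pics/c_scene.png")]))
E
```

```text
cap top [209.2 225.2] [196 212  27  27 564] ell [209.2 225. ] [26.4 27.3]
(array([0.5365, 0.2004, 0.1085]), array([0.0481, 0.0479, 0.    ]), array([0.5363, 0.2005, 0.1085])) [0.53611313 0.20010658 0.1085    ]
mat [378.1 205.1] [ 355  182   48   47 1761] ell [378.1 205.1] [46.3 48.1]
(array([ 0.5881, -0.1317,  0.006 ]), array([0.0962, 0.0971, 0.    ]), array([ 0.5889, -0.1325,  0.006 ]))
mat s [195.7 217.4] [175 203  42  30 999] ell [195.7 217.3] [29.7 42.2]
(array([ 0.5928, -0.1287,  0.006 ]), array([0.0992, 0.0981, 0.    ]), array([ 0.5918, -0.129 ,  0.006 ]))
cap s [346.  207.8] [333 198  26  24 407] ell [346.3 208.8] [20.8 28.2]
(array([0.542 , 0.2048, 0.1085]), array([0.0618, 0.0536, 0.    ]), array([0.5435, 0.2021, 0.1085]))
```

View pics/crop.png

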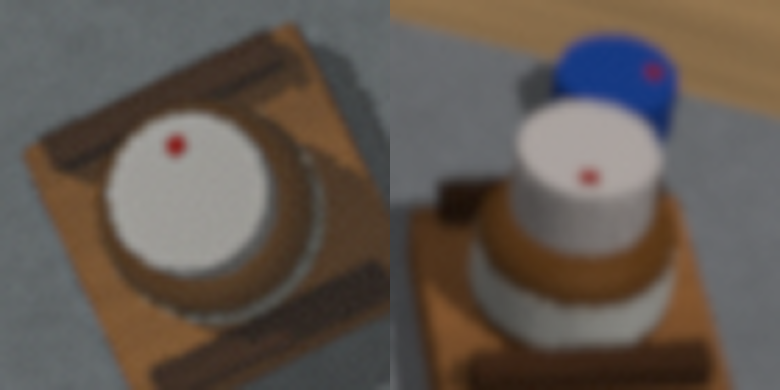

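The crop confirms the choice: a white cap with a red dot on the amber jar, with blue standing behind it on the table. In the scene view the cap top's centre is at about (345.4,206.3).

```bash
cat > d.py <<'E'
from h import *
import sys
def delta(p,yaw=None):
    o=observe(); M=R.from_euler('xyz',o["tool_rot"])
    s=M.inv().apply(np.array(p)-o["position"])/.5
    w=(M.inv()*R.from_euler('xyz',[np.pi,0,yaw if yaw is not None else o["tool_rot"][2]])).as_rotvec()/np.radians(120)
    print(s.round(4),w.round(4)); return s,w
def st():
    o=observe(); print({k:np.round(o[k],4).tolist() for k in("clock","qpos","position","tool_rot","force","moment","grip_width","finger_force")})
E
python3 - <<'E'
from d import *
print(onplane("scene",(345.4,206.3),.1085))
a=ray("top",(209.2,225.1));b=ray("scene",(345.4,206.3))
A=np.c_[a[1],-b[1]];x=np.linalg.lstsq(A,b[0]-a[0],rcond=None)[0];print(a[0]+a[1]*x[0],b[0]+b[1]*x[1])
delta([.45,-.3,.23]);delta([.537,.201,.20])
E
```

```text
[0.53767083 0.20243673 0.1085    ]
[0.53623014 0.20041124 0.10653534] [0.53575002 0.20209202 0.10672892]
[ 0.696  -0.4214  0.002 ] [-0.0005  0.     -0.    ]
[ 1.1437 -1.3345  0.0628] [-0.0005  0.     -0.    ]
```

{"api": "play_rows", "payload": {"deltas": [[0.1, -0.06, 0, 0, 0, 0, 0], [0.2, -0.12, 0, 0, 0, 0, 0], [0.3, -0.18, 0, 0, 0, 0, 0], [0.4, -0.24, 0, 0, 0, 0, 0], [0.5, -0.3, 0, 0, 0, 0, 0], [0.6, -0.36, 0, 0, 0, 0, 0], [0.696, -0.421, 0, 0, 0, 0, 0], [0.74, -0.52, 0, 0, 0, 0, 0], [0.79, -0.61, 0, 0, 0, 0, 0], [0.83, -0.7, 0, 0, 0, 0, 0]], "newtons": 20}}

```text
clock: 1.1
position: [0.4626, -0.1997, 0.2311]
tool_rot: [-3.141, 0.0, 0.284]
force: [1.5, 0.3, 0.1]
grip_width: 0.0853
finger_force: 0.0
```

```bash
python3 -c "
from d import *
st();delta([.5365,.201,.20],-0.3)"
```

```text
{'clock': 1.1, 'qpos': [0.4336, 0.3346, -0.1815, 1.9073, 0.0752, 0.9063, -1.0713], 'position': [0.4626, -0.1997, 0.2311], 'tool_rot': [-3.1414, 0.0, 0.284], 'force': [1.5116, 0.3404, 0.0587], 'moment': [0.0035, -0.1118, 0.0766], 'grip_width': 0.0853, 'finger_force': 0.0}
[ 0.3663 -0.7278  0.0623] [-1.000e-04  0.000e+00  2.788e-01]
```

{"api": "play_rows", "payload": {"deltas": [[0.04, -0.08, 0, 0, 0, 0, 0], [0.08, -0.16, 0, 0, 0, 0.03, 0], [0.12, -0.24, 0, 0, 0, 0.06, 0], [0.16, -0.32, 0.01, 0, 0, 0.09, 0], [0.2, -0.4, 0.02, 0, 0, 0.12, 0], [0.24, -0.48, 0.03, 0, 0, 0.15, 0], [0.28, -0.56, 0.04, 0, 0, 0.18, 0], [0.32, -0.64, 0.05, 0, 0, 0.21, 0], [0.366, -0.728, 0.06, 0, 0, 0.23, 0], [0.366, -0.728, 0.06, 0, 0, 0.23, 0]]}}

```text
clock: 2.1
position: [0.535, 0.2061, 0.2002]
tool_rot: [-3.139, 0.002, -0.192]
force: [-0.4, -1.5, 0.6]
grip_width: 0.0853
finger_force: 0.0
```

```bash
python3 -c "
from d import *
st();delta([.5365,.201,.084])"
```

```text
{'clock': 2.1, 'qpos': [-0.3228, 0.4803, -0.2028, 1.7641, 0.1145, 0.9087, -2.3366], 'position': [0.535, 0.2061, 0.2002], 'tool_rot': [-3.1392, 0.0018, -0.192], 'force': [-0.4364, -1.5291, 0.5639], 'moment': [-0.0373, 0.0177, 0.0396], 'grip_width': 0.0853, 'finger_force': 0.0}
[0.0053 0.01   0.2324] [-0.0011  0.0008 -0.    ]
```

{"api": "play_rows", "payload": {"deltas": [[0, 0, 0.05, 0, 0, 0, 0], [0, 0, 0.1, 0, 0, 0, 0], [0, 0, 0.14, 0, 0, 0, 0], [0, 0, 0.14, 0, 0, 0, 0], [0, 0, 0.14, 0, 0, 0, 0]]}}

```text
clock: 2.6
position: [0.5358, 0.199, 0.1316]
tool_rot: [3.141, 0.0, -0.198]
force: [0.2, 0.6, 0.4]
grip_width: 0.0853
finger_force: 0.0
```

```bash
python3 -c "
from d import *
st();delta([.5365,.201,.084]);save('scene','pics/s1.png');save('top','pics/t1.png')"
```

```text
{'clock': 2.6, 'qpos': [-0.3258, 0.5671, -0.1864, 1.824, 0.1442, 0.764, -2.3568], 'position': [0.5358, 0.199, 0.1316], 'tool_rot': [3.1414, 0.0004, -0.198], 'force': [0.1903, 0.5685, 0.4011], 'moment': [-0.0, -0.0128, -0.0073], 'grip_width': 0.0853, 'finger_force': 0.0}
[ 0.0005 -0.0042  0.0952] [0.0001 0.0002 0.    ]
```

View pics/s1.png

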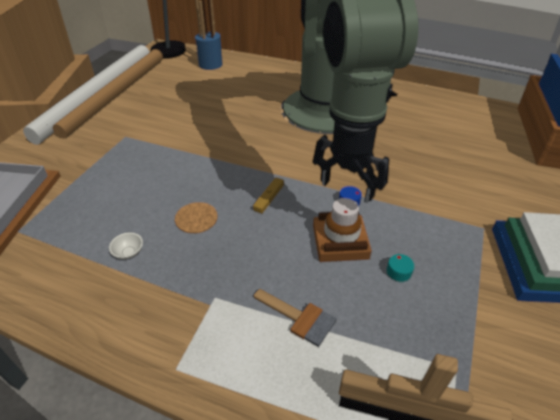

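The gripper straddles the white cap at about (345,207), with the fingertips at (322,175) and (378,195), above the cap. I'll descend next.

{"api": "play_rows", "payload": {"deltas": [[0, -0.004, 0.03, 0, 0, 0, 0], [0, -0.004, 0.06, 0, 0, 0, 0], [0, -0.004, 0.08, 0, 0, 0, 0.1], [0, -0.004, 0.095, 0, 0, 0, 0.2], [0, -0.004, 0.095, 0, 0, 0, 0.3], [0, -0.004, 0.095, 0, 0, 0, 0.32], [0, -0.004, 0.095, 0, 0, 0, 0.34], [0, -0.004, 0.095, 0, 0, 0, 0.34]], "newtons": 20}}

```text
clock: 3.5
position: [0.5365, 0.201, 0.0843]
tool_rot: [-3.141, -0.001, -0.198]
force: [-0.0, -0.4, -1.0]
grip_width: 0.0565
finger_force: 0.0
```

```bash
python3 -c "
from d import *
st()"
```

```text
{'clock': 3.5, 'qpos': [-0.3394, 0.638, -0.1726, 1.8476, 0.1657, 0.6691, -2.3778], 'position': [0.5365, 0.201, 0.0843], 'tool_rot': [-3.1412, -0.0006, -0.1981], 'force': [-0.0253, -0.4077, -1.0365], 'moment': [0.0275, -0.0266, 0.0087], 'grip_width': 0.0565, 'finger_force': 0.0}
```

{"api": "play_rows", "payload": {"deltas": [[0, 0, 0, 0, 0, 0, 0.36], [0, 0, 0, 0, 0, 0, 0.37], [0, 0, 0, 0, 0, 0, 0.375], [0, 0, 0, 0, 0, 0, 0.38], [0, 0, 0, 0, 0, 0, 0.38]]}}

```text
clock: 4.0
position: [0.5362, 0.201, 0.0838]
tool_rot: [-3.141, -0.0, -0.198]
force: [0.2, 0.7, 0.4]
grip_width: 0.0531
finger_force: 0.3
```

{"api": "play_rows", "payload": {"deltas": [[0, 0, 0, 0, 0, 0, 0.385], [0, 0, 0, 0, 0, 0, 0.39], [0, 0, 0, 0, 0, 0, 0.39]]}}

```text
clock: 4.3
position: [0.5363, 0.2011, 0.0839]
tool_rot: [-3.141, -0.0, -0.198]
force: [0.8, 1.7, 1.2]
grip_width: 0.0519
finger_force: 2.0
```

{"api": "play_rows", "payload": {"deltas": [[0, 0, 0, 0, 0, 0, 0.4], [0, 0, 0, 0, 0, 0, 0.41], [0, 0, 0, 0, 0, 0, 0.41], [0, 0, 0, 0, 0, 0, 0.41]]}}

```text
clock: 4.7
position: [0.5363, 0.2012, 0.084]
tool_rot: [-3.141, -0.0, -0.198]
force: [0.2, 1.2, 4.3]
grip_width: 0.0514
finger_force: 20.1
```

{"api": "play_rows", "payload": {"deltas": [[0, 0, 0, 0, 0, 0, 0.396], [0, 0, 0, 0, 0, 0, 0.396]]}}

```text
clock: 4.9
position: [0.5363, 0.2012, 0.084]
tool_rot: [-3.141, -0.0, -0.198]
force: [-0.3, 2.2, 5.2]
grip_width: 0.0513
finger_force: 14.7
```

{"api": "play_rows", "payload": {"deltas": [[0, 0, -0.001, 0, 0, 0, 0.394], [0, 0, -0.002, 0, 0, 0, 0.394]]}}

```text
clock: 5.1
position: [0.5361, 0.2011, 0.0846]
tool_rot: [-3.142, 0.0, -0.198]
force: [2.5, 3.4, -2.9]
grip_width: 0.0519
finger_force: 9.7
```

{"api": "play_rows", "payload": {"deltas": [[0, 0, 0, 0, 0, -0.05, 0.394], [0, 0, -0.0004, 0, 0, -0.1, 0.394], [0, 0, -0.0008, 0, 0, -0.15, 0.394], [0, 0, -0.0011, 0, 0, -0.2, 0.394], [0, 0, -0.0015, 0, 0, -0.25, 0.394], [0, 0, -0.0015, 0, 0, -0.25, 0.394]]}}

```text
clock: 5.7
position: [0.5362, 0.2008, 0.0855]
tool_rot: [-3.141, 0.0, 0.327]
force: [-1.4, 2.9, 1.1]
grip_width: 0.0521
finger_force: 9.8
```

```bash
python3 -c "
from d import *
st();im=save('top','pics/t2.png')
H=cv2.cvtColor(im,cv2.COLOR_RGB2HSV).astype(int)
for z in (.1085,): 
  m=((H[...,0]<8)|(H[...,0]>172))&(H[...,1]>120); m[:215]=0; m[240:]=0; m[:,:190]=0; m[:,235:]=0
  p=np.argwhere(m)[:,::-1]; print(len(p), p.mean(0) if len(p) else 0)"
```

```text
{'clock': 5.7, 'qpos': [-0.2396, 0.6477, -0.3134, 1.8416, 0.2932, 0.6977, -1.9634], 'position': [0.5362, 0.2008, 0.0855], 'tool_rot': [-3.1413, 0.0002, 0.3274], 'force': [-1.379, 2.9099, 1.0563], 'moment': [0.6985, 0.1419, 0.0413], 'grip_width': 0.0521, 'finger_force': 9.7618}
0 0
```

```bash
cat > dot.py <<'E'
from d import *
def dot(f):
    im=save("scene",f); x,y=345,207
    H=cv2.cvtColor(im,cv2.COLOR_RGB2HSV).astype(int); m=((H[...,0]<10)|(H[...,0]>165))&(H[...,1]>70)&(H[...,2]>90)
    m=m[y-20:y+18,x-20:x+20]; p=np.argwhere(m)[:,::-1]+[x-20,y-20]
    print(len(p),p.mean(0).round(1) if len(p) else 0)
    if len(p):
        q=onplane("scene",p.mean(0),.1085)-[.5365,.201,0]; print("dot az",np.degrees(np.arctan2(q[1],q[0])).round(1),np.hypot(q[0],q[1]).round(4))
    cv2.imwrite(f.replace(".png","c.png"),cv2.resize(im[y-45:y+30,x-40:x+50,::-1],None,fx=6,fy=6,interpolation=cv2.INTER_CUBIC))
if __name__=="__main__":
    st(); dot(sys.argv[1])
E
python3 dot.py pics/s2.png
```

```text
{'clock': 5.75, 'qpos': [-0.2404, 0.6476, -0.3125, 1.8418, 0.2922, 0.6975, -1.9667], 'position': [0.5361, 0.2009, 0.0854], 'tool_rot': [-3.1412, 0.0004, 0.3233], 'force': [0.252, 2.4056, 1.1535], 'moment': [0.6455, 0.049, 0.0158], 'grip_width': 0.0518, 'finger_force': 9.7429}
6 [349.2 210.2]
dot az 51.1 0.0149
```

View pics/s2c.png

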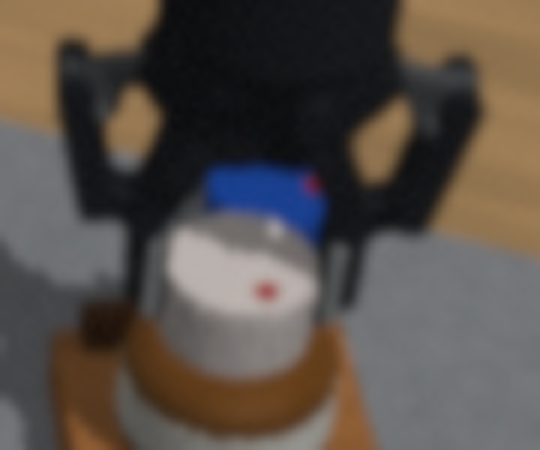

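The dot has turned with the cap: it is now at scene (349,210) and was at (346,212). The pads are holding on both sides, so I'll carry on.

{"api": "play_rows", "payload": {"deltas": [[0, 0, -0.0004, 0, 0, -0.067, 0.394], [0, 0, -0.0008, 0, 0, -0.134, 0.394], [0, 0, -0.0012, 0, 0, -0.2, 0.394], [0, 0, -0.0016, 0, 0, -0.267, 0.394], [0, 0, -0.002, 0, 0, -0.334, 0.394], [0, 0, -0.0024, 0, 0, -0.4, 0.394], [0, 0, -0.0028, 0, 0, -0.467, 0.394], [0, 0, -0.0032, 0, 0, -0.534, 0.394], [0, 0, -0.0036, 0, 0, -0.6, 0.394], [0, 0, -0.004, 0, 0, -0.667, 0.394]]}}

```text
clock: 6.8
position: [0.5364, 0.2005, 0.0874]
tool_rot: [-3.142, 0.001, 1.725]
force: [2.9, 1.5, -1.7]
grip_width: 0.0521
finger_force: 9.6
```

```bash
python3 dot.py pics/s3.png; python3 -c "
from d import *
delta([.5365,.201,observe()['position'][2]])"
```

```text
{'clock': 6.8, 'qpos': [0.0007, 0.7143, -0.668, 1.8277, 0.5953, 0.8107, -0.8194], 'position': [0.5364, 0.2005, 0.0874], 'tool_rot': [-3.1416, 0.0007, 1.725], 'force': [2.9442, 1.5422, -1.6629], 'moment': [0.2283, -0.6282, -0.0642], 'grip_width': 0.0521, 'finger_force': 9.5509}
9 [352. 203.]
dot az 140.3 0.0176
[ 0.0009  0.0003 -0.    ] [-0.      0.0003 -0.    ]
```

{"api": "play_rows", "payload": {"deltas": [[0, 0, -0.0004, 0, 0, -0.067, 0.394], [0, 0, -0.0008, 0, 0, -0.134, 0.394], [0, 0, -0.0012, 0, 0, -0.2, 0.394], [0, 0, -0.0016, 0, 0, -0.267, 0.394], [0, 0, -0.002, 0, 0, -0.334, 0.394], [0, 0, -0.0024, 0, 0, -0.4, 0.394], [0, 0, -0.0028, 0, 0, -0.467, 0.394], [0, 0, -0.0032, 0, 0, -0.534, 0.394], [0, 0, -0.0036, 0, 0, -0.6, 0.394], [0, 0, -0.004, 0, 0, -0.667, 0.394]]}}

```text
clock: 7.85
position: [0.5367, 0.2009, 0.0894]
tool_rot: [-3.141, 0.001, 3.12]
force: [4.6, 2.9, -0.9]
grip_width: 0.0515
finger_force: 9.6
```

```bash
python3 dot.py pics/s4.png
```

```text
{'clock': 7.85, 'qpos': [0.1855, 0.8309, -0.9793, 1.8169, 0.8371, 0.972, 0.3886], 'position': [0.5367, 0.2009, 0.0894], 'tool_rot': [-3.1414, 0.0005, 3.1196], 'force': [4.5701, 2.8754, -0.8501], 'moment': [0.5324, -1.1112, -0.0483], 'grip_width': 0.0515, 'finger_force': 9.5597}
5 [343.8 198.6]
dot az -158.4 0.0217
```

{"api": "play_rows", "payload": {"deltas": [[0, 0, -0.0004, 0, 0, -0.067, 0.394], [0, 0, -0.0008, 0, 0, -0.134, 0.394], [0, 0, -0.0012, 0, 0, -0.2, 0.394], [0, 0, -0.0016, 0, 0, -0.267, 0.394], [0, 0, -0.002, 0, 0, -0.334, 0.394], [0, 0, -0.0024, 0, 0, -0.4, 0.394], [0, 0, -0.0028, 0, 0, -0.467, 0.394], [0, 0, -0.0032, 0, 0, -0.534, 0.394], [0, 0, -0.0036, 0, 0, -0.6, 0.394], [0, 0, -0.004, 0, 0, -0.667, 0.394]]}}

```text
clock: 8.9
position: [0.5365, 0.2012, 0.0913]
tool_rot: [-3.141, 0.0, -1.766]
force: [4.9, 3.4, -1.0]
grip_width: 0.0517
finger_force: 9.7
```

```bash
python3 dot.py pics/s5.png
```

```text
{'clock': 8.9, 'qpos': [0.3001, 0.9727, -1.2267, 1.8107, 1.0175, 1.1542, 1.6625], 'position': [0.5365, 0.2012, 0.0913], 'tool_rot': [-3.1414, 0.0001, -1.7661], 'force': [4.9179, 3.4256, -1.0403], 'moment': [0.8325, -0.9963, -0.0611], 'grip_width': 0.0517, 'finger_force': 9.7124}
0 0
```

{"api": "play_rows", "payload": {"deltas": [[0, 0, -0.0004, 0, 0, -0.067, 0.394], [0, 0, -0.0008, 0, 0, -0.134, 0.394], [0, 0, -0.0012, 0, 0, -0.2, 0.394], [0, 0, -0.0016, 0, 0, -0.267, 0.394], [0, 0, -0.002, 0, 0, -0.333, 0.394], [0, 0, -0.002, 0, 0, -0.333, 0.394]]}}

```text
clock: 9.55
position: [0.5362, 0.2013, 0.0921]
tool_rot: [3.141, 0.001, -1.069]
force: [2.6, 3.8, 1.7]
grip_width: 0.0518
finger_force: 9.7
```

```bash
python3 -c "
from d import *
st()"
```

```text
{'clock': 9.55, 'qpos': [0.3347, 1.043, -1.3256, 1.809, 1.0866, 1.2422, 2.318], 'position': [0.5362, 0.2013, 0.0921], 'tool_rot': [3.1411, 0.0006, -1.0685], 'force': [2.5938, 3.7853, 1.7449], 'moment': [0.9592, -0.6673, -0.001], 'grip_width': 0.0518, 'finger_force': 9.747}
```

{"api": "play_rows", "payload": {"deltas": [[0, 0, 0, 0, 0, 0, 0.38], [0, 0, 0, 0, 0, 0, 0.36], [0, 0, 0, 0, 0, 0, 0.3], [0, 0, 0, 0, 0, 0, 0.22], [0, 0, 0, 0, 0, 0, 0.2]]}}

```text
clock: 10.05
position: [0.5362, 0.2008, 0.0925]
tool_rot: [3.141, -0.0, -1.07]
force: [0.7, 0.0, -0.3]
grip_width: 0.0682
finger_force: 0.0
```

{"api": "play_rows", "payload": {"deltas": [[0, 0, 0, 0, 0, 0.067, 0.2], [0, 0, 0, 0, 0, 0.134, 0.2], [0, 0, 0, 0, 0, 0.2, 0.2], [0, 0, 0, 0, 0, 0.267, 0.2], [0, 0, 0, 0, 0, 0.334, 0.2], [0, 0, 0, 0, 0, 0.4, 0.2], [0, 0, 0, 0, 0, 0.467, 0.2], [0, 0, 0, 0, 0, 0.534, 0.2], [0, 0, 0, 0, 0, 0.6, 0.2], [0, 0, 0, 0, 0, 0.667, 0.2]]}}

```text
clock: 11.05
position: [0.5362, 0.2009, 0.0925]
tool_rot: [-3.142, -0.0, -2.472]
force: [0.5, -1.0, -0.1]
grip_width: 0.0685
finger_force: 0.0
```

{"api": "play_rows", "payload": {"deltas": [[0, 0, 0, 0, 0, 0.067, 0.2], [0, 0, 0, 0, 0, 0.134, 0.2], [0, 0, 0, 0, 0, 0.2, 0.2], [0, 0, 0, 0, 0, 0.267, 0.2], [0, 0, 0, 0, 0, 0.334, 0.2], [0, 0, 0, 0, 0, 0.4, 0.2], [0, 0, 0, 0, 0, 0.467, 0.2], [0, 0, 0, 0, 0, 0.534, 0.2], [0, 0, 0, 0, 0, 0.6, 0.2], [0, 0, 0, 0, 0, 0.667, 0.2]]}}

```text
clock: 12.05
position: [0.5362, 0.2009, 0.0926]
tool_rot: [3.142, -0.0, 2.414]
force: [0.8, 0.7, -0.3]
grip_width: 0.0682
finger_force: 0.0
```

```bash
python3 dot.py pics/s6.png;python3 -c "
from d import *
delta([.5365,.201,.092])"
```

```text
{'clock': 12.05, 'qpos': [0.1112, 0.7662, -0.8468, 1.82, 0.7261, 0.8984, -0.2346], 'position': [0.5362, 0.2009, 0.0926], 'tool_rot': [3.1416, -0.0, 2.4139], 'force': [0.7503, 0.6587, -0.3237], 'moment': [0.0574, 0.0515, -0.0118], 'grip_width': 0.0682, 'finger_force': 0.0}
6 [339.  205.5]
dot az -71.4 0.0119
[-0.0006  0.0003  0.0016] [0.0001 0.     0.    ]
```

View pics/s6c.png

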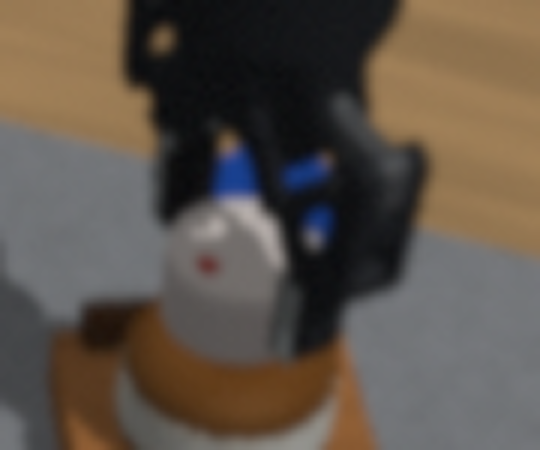

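The cap is intact and raised. The dot is at scene (339,205.5), which fits about 310° of turn. I'll regrip next.

{"api": "play_rows", "payload": {"deltas": [[0, 0, 0, 0, 0, 0, 0.3], [0, 0, 0, 0, 0, 0, 0.36], [0, 0, 0, 0, 0, 0, 0.375], [0, 0, 0, 0, 0, 0, 0.385], [0, 0, 0, 0, 0, 0, 0.392], [0, 0, 0, 0, 0, 0, 0.396], [0, 0, 0, 0, 0, 0, 0.396], [0, 0, 0, 0, 0, 0, 0.396]]}}

```text
clock: 12.9
position: [0.5363, 0.2011, 0.0926]
tool_rot: [3.141, -0.0, 2.42]
force: [1.6, 2.1, 0.9]
grip_width: 0.0521
finger_force: 10.9
```

{"api": "play_rows", "payload": {"deltas": [[0, 0, -0.0004, 0, 0, -0.067, 0.396], [0, 0, -0.0008, 0, 0, -0.134, 0.396], [0, 0, -0.0012, 0, 0, -0.2, 0.396], [0, 0, -0.0016, 0, 0, -0.267, 0.396], [0, 0, -0.002, 0, 0, -0.334, 0.396], [0, 0, -0.0024, 0, 0, -0.4, 0.396], [0, 0, -0.0028, 0, 0, -0.467, 0.396], [0, 0, -0.0032, 0, 0, -0.534, 0.396], [0, 0, -0.0036, 0, 0, -0.6, 0.396], [0, 0, -0.004, 0, 0, -0.667, 0.396]]}}

```text
clock: 13.9
position: [0.5367, 0.2011, 0.0947]
tool_rot: [-3.141, 0.001, -2.461]
force: [3.3, 1.1, 1.1]
grip_width: 0.0519
finger_force: 10.9
```

{"api": "play_rows", "payload": {"deltas": [[0, 0, -0.0004, 0, 0, -0.067, 0.396], [0, 0, -0.0008, 0, 0, -0.134, 0.396], [0, 0, -0.0012, 0, 0, -0.2, 0.396], [0, 0, -0.0016, 0, 0, -0.267, 0.396], [0, 0, -0.002, 0, 0, -0.334, 0.396], [0, 0, -0.0024, 0, 0, -0.4, 0.396], [0, 0, -0.0026, 0, 0, -0.467, 0.396], [0, 0, -0.0026, 0, 0, -0.5, 0.396]]}}

```text
clock: 14.7
position: [0.5365, 0.2011, 0.0959]
tool_rot: [-3.141, 0.001, -1.414]
force: [2.2, 1.9, 3.0]
grip_width: 0.0517
finger_force: 11.2
```

```bash
python3 dot.py pics/s7.png
```

```text
{'clock': 14.7, 'qpos': [0.3254, 1.0112, -1.2941, 1.808, 1.0557, 1.2128, 1.9914], 'position': [0.5365, 0.2011, 0.0959], 'tool_rot': [-3.1412, 0.0006, -1.4135], 'force': [2.2302, 1.8533, 3.0213], 'moment': [0.3968, -0.4202, -0.1173], 'grip_width': 0.0517, 'finger_force': 11.1515}
6 [353.  202.5]
dot az 141.1 0.0203
```

About 450° turned with no visible slip. I'll try a gentle lift and watch the vertical force.

{"api": "play_rows", "payload": {"deltas": [[0, 0, -0.001, 0, 0, 0, 0.396], [0, 0, -0.002, 0, 0, 0, 0.396], [0, 0, -0.003, 0, 0, 0, 0.396], [0, 0, -0.003, 0, 0, 0, 0.396]]}}

```text
clock: 15.15
position: [0.5362, 0.2012, 0.0972]
tool_rot: [-3.142, 0.0, -1.421]
force: [1.5, 4.8, -3.3]
grip_width: 0.0517
finger_force: 11.0
```

{"api": "play_rows", "payload": {"deltas": [[0, 0, -0.001, 0, 0, 0, 0.396], [0, 0, -0.002, 0, 0, 0, 0.396], [0, 0, -0.002, 0, 0, 0, 0.396]]}}

```text
clock: 15.45
position: [0.5362, 0.2011, 0.0982]
tool_rot: [-3.142, 0.0, -1.421]
force: [2.2, 4.9, -3.7]
grip_width: 0.0517
finger_force: 11.0
```

```bash
python3 dot.py pics/s8.png
```

```text
{'clock': 15.45, 'qpos': [0.3258, 1.0071, -1.2951, 1.8072, 1.0509, 1.2143, 1.9856], 'position': [0.5362, 0.2011, 0.0982], 'tool_rot': [-3.1416, 0.0002, -1.4215], 'force': [2.1729, 4.9184, -3.7389], 'moment': [0.9008, -0.5338, -0.0311], 'grip_width': 0.0517, 'finger_force': 11.0315}
6 [353.  201.5]
dot az 147.5 0.0222
```

{"api": "play_rows", "payload": {"deltas": [[0, 0, -0.002, 0, 0, 0, 0.396], [0, 0, -0.004, 0, 0, 0, 0.396], [0, 0, -0.004, 0, 0, 0, 0.396]]}}

```text
clock: 15.8
position: [0.5362, 0.2011, 0.1003]
tool_rot: [-3.141, 0.0, -1.421]
force: [3.1, 4.4, -1.9]
grip_width: 0.0519
finger_force: 11.1
```

```bash
python3 dot.py pics/s9.png
```

```text
{'clock': 15.8, 'qpos': [0.3269, 1.0047, -1.2975, 1.8061, 1.0479, 1.2168, 1.9875], 'position': [0.5362, 0.2011, 0.1003], 'tool_rot': [-3.1415, 0.0001, -1.4213], 'force': [3.0816, 4.4415, -1.9024], 'moment': [0.9029, -0.4947, 0.0523], 'grip_width': 0.0519, 'finger_force': 11.1323}
8 [352.9 200.9]
dot az 151.3 0.0234
```

View pics/s9c.png

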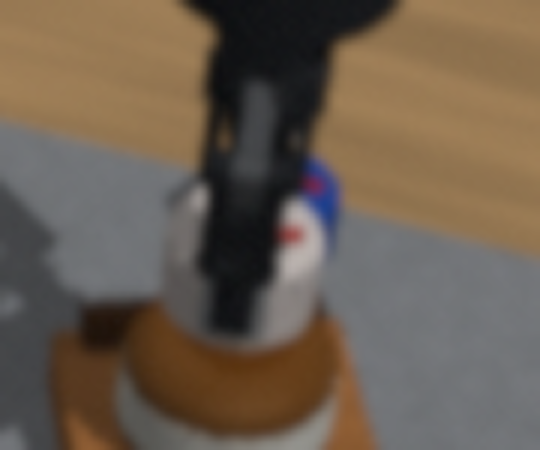

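The cap is rising with the tool and the force isn't building, so the thread has let go. I'll lift it clear.

{"api": "play_rows", "payload": {"deltas": [[0, 0, -0.004, 0, 0, 0, 0.396], [0, 0, -0.01, 0, 0, 0, 0.396], [0, 0, -0.02, 0, 0, 0, 0.396], [0, 0, -0.035, 0, 0, 0, 0.396], [0, 0, -0.06, 0, 0, 0, 0.396], [0, 0, -0.09, 0, 0, 0, 0.396], [0, 0, -0.12, 0, 0, 0, 0.396], [0, 0, -0.14, 0, 0, 0, 0.396], [0, 0, -0.14, 0, 0, 0, 0.396]]}}

```text
clock: 16.75
position: [0.5367, 0.2012, 0.172]
tool_rot: [-3.14, 0.0, -1.419]
force: [0.2, -0.6, -0.9]
grip_width: 0.0517
finger_force: 11.3
```

```bash
python3 -c "
from d import *
st();delta([.59,-.1305,.17],-2.1)
import math
save('scene','pics/s10.png')"
```

```text
{'clock': 16.75, 'qpos': [0.3598, 0.9216, -1.3748, 1.7576, 0.9462, 1.3018, 2.0481], 'position': [0.5367, 0.2012, 0.172], 'tool_rot': [-3.1396, 0.0003, -1.4194], 'force': [0.2178, -0.6178, -0.906], 'moment': [-0.0217, -0.0249, 0.0072], 'grip_width': 0.0517, 'finger_force': 11.2866}
[ 0.6719 -0.0053  0.0039] [-0.0009  0.0004  0.325 ]
```

View pics/s10.png

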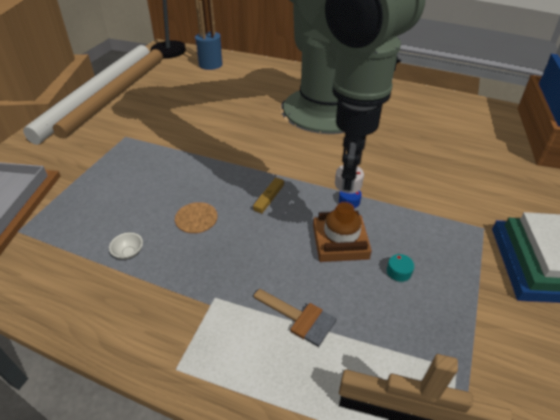

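The cap is off and held at scene (349,178), and the bare jar neck is visible at (345,215). I'll carry it to the mat while winding the wrist back.

{"api": "play_rows", "payload": {"deltas": [[0.03, 0, 0, 0, 0, 0.05, 0.396], [0.09, 0, 0, 0, 0, 0.1, 0.396], [0.16, 0, 0, 0, 0, 0.16, 0.396], [0.24, 0, 0, 0, 0, 0.22, 0.396], [0.32, 0, 0, 0, 0, 0.28, 0.396], [0.4, 0, 0, 0, 0, 0.325, 0.396], [0.48, -0.002, 0, 0, 0, 0.325, 0.396], [0.56, -0.004, 0, 0, 0, 0.325, 0.396], [0.62, -0.005, 0, 0, 0, 0.325, 0.396], [0.672, -0.005, 0, 0, 0, 0.325, 0.396]]}}

```text
clock: 17.8
position: [0.5892, -0.133, 0.1695]
tool_rot: [3.141, -0.001, -2.101]
force: [-0.8, 0.4, 0.3]
grip_width: 0.0516
finger_force: 11.3
```

{"api": "play_rows", "payload": {"deltas": [[0, 0, 0, 0, 0, 0, 0.396], [0, 0, 0, 0, 0, 0, 0.396], [0, 0, 0, 0, 0, 0, 0.396]]}}

```text
clock: 18.1
position: [0.5893, -0.1298, 0.1701]
tool_rot: [3.141, 0.0, -2.098]
force: [1.4, 1.0, 0.2]
grip_width: 0.0522
finger_force: 11.3
```

```bash
python3 -c "
from d import *
st();delta([.59,-.1305,.03])
save('scene','pics/s11.png')"
```

```text
{'clock': 18.1, 'qpos': [0.8718, 0.8991, -1.273, 1.6773, 0.899, 1.272, 2.0183], 'position': [0.5893, -0.1298, 0.1701], 'tool_rot': [3.1411, 0.0001, -2.0983], 'force': [1.3636, 0.9605, 0.2011], 'moment': [-0.0165, -0.0499, 0.0137], 'grip_width': 0.0522, 'finger_force': 11.2794}
[ 0.0006 -0.0021  0.2803] [0.0002 0.0001 0.    ]
```

{"api": "play_rows", "payload": {"deltas": [[0, -0.001, 0.03, 0, 0, 0, 0.396], [0, -0.002, 0.08, 0, 0, 0, 0.396], [0, -0.002, 0.14, 0, 0, 0, 0.396], [0, -0.002, 0.2, 0, 0, 0, 0.396], [0, -0.002, 0.25, 0, 0, 0, 0.396], [0, -0.002, 0.285, 0, 0, 0, 0.396], [0, -0.002, 0.304, 0, 0, 0, 0.396], [0, -0.002, 0.304, 0, 0, 0, 0.396], [0, -0.002, 0.304, 0, 0, 0, 0.396]]}}

```text
clock: 19.05
position: [0.5908, -0.1311, 0.0191]
tool_rot: [-3.141, 0.0, -2.1]
force: [0.6, 0.0, -0.6]
grip_width: 0.0517
finger_force: 11.3
```

{"api": "play_rows", "payload": {"deltas": [[0, 0, 0.002, 0, 0, 0, 0.396], [0, 0, 0.004, 0, 0, 0, 0.396], [0, 0, 0.006, 0, 0, 0, 0.396], [0, 0, 0.008, 0, 0, 0, 0.396], [0, 0, 0.008, 0, 0, 0, 0.396]]}}

```text
clock: 19.55
position: [0.5903, -0.1314, 0.0143]
tool_rot: [3.142, -0.0, -2.1]
force: [-0.1, -0.1, -0.6]
grip_width: 0.0516
finger_force: 11.3
```

{"api": "play_rows", "payload": {"deltas": [[0, 0, 0.001, 0, 0, 0, 0.396], [0, 0, 0.002, 0, 0, 0, 0.396], [0, 0, 0.002, 0, 0, 0, 0.396]]}}

```text
clock: 19.85
position: [0.5903, -0.1313, 0.0133]
tool_rot: [3.141, 0.0, -2.1]
force: [-0.3, -0.5, 0.6]
grip_width: 0.0513
finger_force: 11.3
```

{"api": "play_rows", "payload": {"deltas": [[0, 0, 0.0005, 0, 0, 0, 0.396], [0, 0, 0.001, 0, 0, 0, 0.396], [0, 0, 0.001, 0, 0, 0, 0.396]]}}

```text
clock: 20.15
position: [0.5903, -0.1313, 0.0128]
tool_rot: [3.142, -0.0, -2.1]
force: [-0.3, 0.4, -0.2]
grip_width: 0.0518
finger_force: 11.3
```

{"api": "play_rows", "payload": {"deltas": [[0, 0, 0.0005, 0, 0, 0, 0.396], [0, 0, 0.001, 0, 0, 0, 0.396], [0, 0, 0.001, 0, 0, 0, 0.396]]}}

```text
clock: 20.45
position: [0.5903, -0.1313, 0.0123]
tool_rot: [3.141, 0.0, -2.1]
force: [0.2, -0.2, 0.2]
grip_width: 0.0515
finger_force: 11.3
```

{"api": "play_rows", "payload": {"deltas": [[0, 0, 0.0005, 0, 0, 0, 0.396], [0, 0, 0.001, 0, 0, 0, 0.396], [0, 0, 0.001, 0, 0, 0, 0.396]]}}

```text
clock: 20.75
position: [0.5903, -0.1313, 0.0121]
tool_rot: [-3.142, -0.0, -2.1]
force: [-1.7, -0.9, 5.9]
grip_width: 0.0517
finger_force: 11.7
```

{"api": "play_rows", "payload": {"deltas": [[0, 0, 0.0005, 0, 0, 0, 0.396], [0, 0, 0.001, 0, 0, 0, 0.396], [0, 0, 0.001, 0, 0, 0, 0.396]]}}

```text
clock: 21.05
position: [0.5904, -0.1313, 0.012]
tool_rot: [-3.141, -0.0, -2.1]
force: [-5.9, -0.7, 12.8]
grip_width: 0.052
finger_force: 12.2
```

Contact is made. I'll ease back 0.5 mm and release.

{"api": "play_rows", "payload": {"deltas": [[0, 0, -0.0012, 0, 0, 0, 0.396], [0, 0, -0.0012, 0, 0, 0, 0.39], [0, 0, -0.0012, 0, 0, 0, 0.382], [0, 0, -0.0012, 0, 0, 0, 0.372], [0, 0, -0.0012, 0, 0, 0, 0.35], [0, 0, -0.0012, 0, 0, 0, 0.28], [0, 0, -0.0012, 0, 0, 0, 0.15], [0, 0, -0.0012, 0, 0, 0, 0.1], [0, 0, -0.0012, 0, 0, 0, 0.1]]}}

```text
clock: 21.95
position: [0.5904, -0.1313, 0.012]
tool_rot: [-3.142, 0.0, -2.1]
force: [-0.4, -0.4, -0.5]
grip_width: 0.0773
finger_force: 0.0
```

{"api": "play_rows", "payload": {"deltas": [[0, 0, -0.01, 0, 0, 0, 0.1], [0, 0, -0.03, 0, 0, 0, 0.1], [0, 0, -0.07, 0, 0, 0, 0.1], [0, 0, -0.14, 0, 0, 0, 0.1], [0, 0, -0.22, 0, 0, 0, 0.1], [0, 0, -0.3, 0, 0, 0, 0.1], [0, 0, -0.3, 0, 0, 0, 0.1]]}}

```text
clock: 22.65
position: [0.5923, -0.1306, 0.1686]
tool_rot: [-3.135, 0.003, -2.099]
force: [0.3, 0.2, -0.3]
grip_width: 0.0767
finger_force: 0.0
```

```bash
python3 -c "
from d import *
st();save('scene','pics/s12.png')"
```

```text
{'clock': 22.65, 'qpos': [0.8696, 0.8993, -1.2678, 1.6768, 0.9041, 1.2629, 2.0173], 'position': [0.5923, -0.1306, 0.1686], 'tool_rot': [-3.1351, 0.0026, -2.0992], 'force': [0.3412, 0.1658, -0.2676], 'moment': [0.0567, -0.0455, 0.0375], 'grip_width': 0.0767, 'finger_force': 0.0}
```

View pics/s12.png

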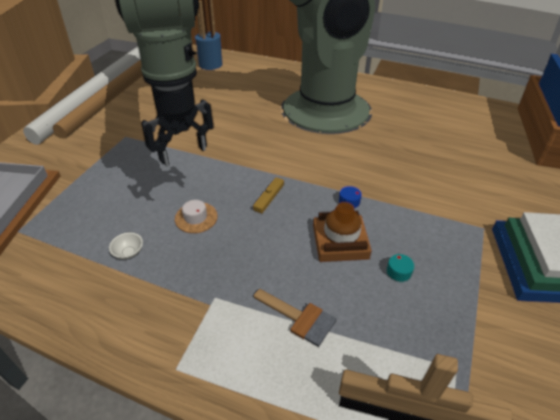

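The cap stands upright with its dot on top, centred on the mat at (195,212). The gripper is clear above it, and the weight, dish and brush have not moved.

{"api": "play_rows", "payload": {"deltas": [[0, 0, 0, 0, 0, 0, 0.1], [0, 0, 0, 0, 0, 0, 0.1], [0, 0, 0, 0, 0, 0, 0.1]]}}

```text
clock: 23.0
position: [0.59, -0.1312, 0.1614]
tool_rot: [3.141, -0.0, -2.099]
force: [-1.1, 0.4, 0.4]
grip_width: 0.0766
finger_force: 0.0
```

```bash
python3 -c "
from workcell import *
print(job_done())"
```

```text
the job is handed in; nothing more can be done
None
```

The cap is unscrewed and standing upright on the cork mat, released, with the weight, dish and brush unmoved; the job was handed in at 23 s, but the pad force peaked at 20.1 N for a moment at the first grip, right at the cap's crack limit (about 10–12 N after that), with no damage visible.

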